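# Brake pedal free-travel check

## Robot

A 6-joint arm with a two-finger parallel gripper is mounted at the origin on the work surface. World frame = base frame: x ahead of the robot, y to its left, z up, the work surface at z = 0. Lengths are in m, angles in degrees, forces in N, time in s.
With the tool pointing down it reaches from about 0.4 to 0.825 m from the base axis. Payload 7 kg.
Tool frame: the origin (TCP) lies on the centre line of the jaws, within the pads' length; the fingertips stand 11 mm ahead of it and the grasp point (between the pads) lies 8 mm behind it; z points along the fingers, y is the line along which they close (so a half turn about z gives the same grasp; the last joint's range is limited). The gripper opens to 88 mm and grips with 3 to 60 N. Pads are 19 mm wide; open, the fingers measure 130 mm over their backs; the gripper's body (78 mm by 193 mm) begins 47 mm behind the grasp point.
Start: joints at [-49.211, 20.546, 0.682, 0, -70.136, -16.507], TCP at [0.278, -0.615, 0.238] pointing down, gripper open.
Joint ranges: [-176.03, 176.03], [-82.01, 121.73], [-58.28, 71.71], [-173.87, 95.51], [-174.79, -0.11], [-173.66, 173.66]. Speed limits (degrees/s): [136.94, 136.94, 172.46, 180, 180, 180].

## Interface

Orientations are given as [roll, pitch, yaw] about the fixed x, y, z axes, in that order (R = Rz(yaw) Ry(pitch) Rx(roll)).
In Python, from plant import r, capture, camera_model, job gives the robot as it stands.
- The arm moves only by the tool drive_tool, never from a script. Its argument "increments" is a list that holds one entry, the list of rows, each a list of 5 numbers: the gripper's target within -1 to 1 (fully open at 1, half-way at 0, shut at -1), then the shift along the tool's x, y, z scaled (see below), then the turn about the tool's z scaled (see below). In form: [[[gripper, tx, ty, tz, roll], ...]]. A call has 1 to 5 rows; each row is the pose to reach, as a shift and turn from the pose commanded when the call began, along the tool's axes at that moment, turning the shorter way round; what a row does not reach only later rows make up. The controller multiplies each number of a shift by 120 mm and each number of a turn by 360 degrees. A row lasts 1/8 s, in which the tool goes at most 62.5 mm and 10.7 degrees, less where a joint would pass 70% of its speed; a pose out of reach is approached as far as the arm can. A call with a number of a shift or a turn outside -1 to 1 is refused whole. A call with a gripper value outside its range is refused whole. The fingers move at their own pace and stop on an object; "squeeze" is the grip in N (left out, the last holds). Time passes only in rows, so rows that repeat a pose let the fingers close. It gives the time, the measured TCP pose, the force, the opening and the grip force at its end, in the units of the state.
- r.get_state(): the state, without advancing time (a new reading comes with each control period).
- capture(name): name is "scene" or "top" or "wrist"; returns the picture (384x512x3 uint8, red, green, blue); there is no depth.
- camera_model(name): a dict with "camera_matrix" (3x3 intrinsics, pixels), "rvec" (rotation vector, rad) and "tvec" (3), from world to camera coordinates, as OpenCV has them. Camera axes: x right, y down, z forward; pixel columns grow to the right and rows downward; lengths in m; the calibration is good to about 2 mm. A picture is of the moment at which its call begins: read the wrist's pose just before it. camera_model takes no time and is no camera call; for the wrist camera it gives the pose at the moment of the call.
- job.close_job(): hands the job in; it is judged then, once.
The state is a dict: "time_s": time; "joints": joint angles; "qd": joint speeds; "joint_torque": joint torques, N m; "tcp_pos": TCP position; "eef_rot": TCP orientation; "contact_force": force on the tool from outside, world axes, zero at the start; "moment": the same for the moment, N m; "gripper_width": finger opening in m; "gripper_force": force on a finger pad.
Only numpy, scipy, OpenCV 4.12 (cv2) and the standard library are available. Lean on these libraries where they do the work, as an engineer would, in place of code of your own. Each camera call takes 0.05 s, during which the arm holds its last target. There are 200 camera calls.

## Task

Press the brake pedal gently down until you feel the resistance firm up, hold it there a moment, then let the pedal come fully back up; do not force it beyond the firm point. Its pushrod leaves the drag pointer standing at the travel reached: without touching the drag pointer, note that travel by sliding the tall marker along its rail until its pointer is level with the drag pointer's, and let go of it. Leave the tin, jar and tools alone.

Things in the scene. Friction and masses are not known exactly. Their poses are not given: they have to be found in the camera images.
- unit: grey pedal box on a 500 x 150 x 12 mm base plate fixed to the bench, heading varies. Origin on the bench under the pedal's hinge. x runs level along the plate: pad at -190 mm, hinge cheeks (60 mm over both, 137 mm high) at 0, master cylinder 35 to 135 (reservoir at 60, 93 mm high), gauge 155 to 270 with drag pointer at y = 0 and marker at y = -65 mm; z up
- pedal (a joint): angle of the brake pedal, rad: 0 up, grows as the pad is pressed, end stop 0.56; 0.01 rad is 1.9 mm at the pad. Free travel takes 3 to 8 N on the pad; after 25 to 85 mm of pad travel, different each time and unseen, it firms up and then rises about 2.5 N per mm. 11 to 15 N is firmly there, over 22 N damages the seal. A spring returns it
- pedal_pad (a point): centre of the top face of the pedal's black rubber pad, 60 (along unit x) x 70 x 12 mm, at the end of the pedal arm, about 165 mm above the bench when up. When pressed it goes down, tilting up to 15 degrees and drifting less than 15 mm along unit x
- drag (a joint): travel of the drag pointer along unit x, m, 0 at the start. The pedal's pushrod head pushes it (1 mm per 1.9 mm of pad travel) and it stays where it was pushed (1.5 N friction) when the pedal returns
- drag_tip (a point): end of the drag pointer's 4 mm thick pointing finger, 37 mm above the bench. The drag pointer is a low 20 x 22 x 22 mm steel block with this finger, on the rail in line with the pushrod, beside the graduated scale bar (a tick every 5 mm)
- marker (a joint): position of the marker along unit x, m, from 0 to 0.085; the marker is level with the drag pointer when marker equals drag. Starts near the far end. It stays where it is left; about 3 N slides it
- marker_tab (a point): middle of the upper end of the marker's upright steel tab, in its top face, 80 mm above the bench. The tab is 14 mm thick along unit x and 26 mm wide, free above the marker's 26 x 30 mm foot (top 40 mm above the bench), and nothing higher than 46 mm stands within 60 mm of it
- marker_tip (a point): end of the marker's 4 mm thick pointing finger, 37 mm above the bench, facing the drag pointer's across the scale bar
- tin: grease tin 84 mm across, 65 mm tall, standing, origin under its base; bystander
- jar: jar 72 mm across, 85 mm tall, standing, origin under its base; bystander
- wrench: steel wrench lying on the bench; bystander
- driver: screwdriver lying on the bench; bystander

How it is judged (in metres and radians):
On the way, in this order (a step that is already met when the one before it is completed fails the run):
1. the pedal is pressed until it is firm: the fingers push its pad with more than 8 N, and it has left its rest (contact force between the fingers and pedal_c2 above 8 N and value of joint pedal above 0.1 rad), for 0.15 s.
2. the pedal is let go and back up (value of joint pedal below 0.03 rad and contact force between the fingers and pedal below 0.5 N), for 0.1 s.
At the end, for the whole second after the job is handed in: the marker's pointer is level with the drag pointer's within 4 mm along the scale and at rest, the drag pointer stands where the pedal pushed it (more than 10 mm from zero), and the pedal is fully up (below 0.03 rad) (x of marker_tip in the frame of drag_tip between -0.004 and 0.004 m and value of joint drag above 0.01 m and value of joint pedal below 0.03 rad and velocity of joint marker between -0.003 and 0.003 m/s); the robot touches nothing.
It fails at once if the pedal is pushed with more than 22 N (contact force between any of the fingers, the arm and pedal above 22 N).
It fails at once if the robot touches the drag pointer (more than 2 N) (contact force between any of the fingers, the arm and drag above 2 N).
It fails at once if a bystander (tin, jar, wrench, screwdriver) is moved more than 20 mm (distance of any of tin, jar, wrench, driver from where it was at the start of the episode above 0.02 m).
It also fails if it takes over 64 s, if anything falls off the work surface, if the arm or the gripper's body presses on something with over 40 N, if the wrist force passes 120 N, or if a joint passes its speed limit or range.

## Working session

There is one attempt and no reset: what is moved stays moved. The work goes in short steps, Python scripts to look and compute and a tool call to move; the robot and the scene stay as the last step left them, time stands still between calls to the robot, and variables do not carry over. Pictures are saved under pics/ and viewed, at most 10 in all, crops included, and the job is handed in when it is done.

Besides the shell and the picture viewer there is one more tool, called after "Emit:" by a JSON object that holds its "name" and its "arguments", one argument or row to a line. drive_tool: Moves the arm, as the interface text tells. Its arguments: {"type":"object","properties":{"increments":{"type":"array"},"squeeze":{"type":"number"}},"required":["increments"]}

```bash
mkdir -p pics; ls
python3 - <<'E'
from plant import r, capture, camera_model, job
import cv2
s=r.get_state(); print(s)
for n in("scene","top"):
    cv2.imwrite(f"pics/{n}0.png",capture(n)[:,:,::-1])
    m=camera_model(n); print(n,m)
E
```

```text
pics
{'time_s': 0.0, 'joints': array([-4.92073838e+01,  2.05917955e+01,  6.34267977e-01, -1.88002745e-02,
       -7.01344842e+01, -1.65064885e+01]), 'qd': array([-0.07163442,  0.04074944, -0.00408982,  0.02155838, -0.01883922,
       -0.0745648 ]), 'joint_torque': array([ 8.46180901e-04, -5.82716203e+01,  2.93065381e+01,  6.99698389e+00,
        6.93502690e-03, -1.27570288e-04]), 'tcp_pos': array([ 0.27740504, -0.61486324,  0.2366265 ]), 'eef_rot': array([ 1.79906758e+02, -9.20005279e-03, -1.55720268e+02]), 'contact_force': array([ 0.30832897, -0.59181904,  0.20400183]), 'moment': array([-0.02161165,  0.01868487,  0.00627818]), 'gripper_force': 0.0, 'gripper_width': 0.08766557715438236}
scene {'camera_matrix': array([[352.08270265,   0.        , 254.93589409],
       [  0.        , 352.08270265, 193.99396357],
       [  0.        ,   0.        ,   1.        ]]), 'rvec': array([ 0.70092001,  2.42267381, -1.3603714 ]), 'tvec': array([ 0.50518351, -0.05973263,  1.4523342 ])}
top {'camera_matrix': array([[351.57702326,   0.        , 258.82461287],
       [  0.        , 351.57702326, 193.03225075],
       [  0.        ,   0.        ,   1.        ]]), 'rvec': array([ 2.15003866, -2.14010283,  0.16366335]), 'tvec': array([0.01473949, 0.60665972, 1.10240018])}
```

View pics/scene0.png

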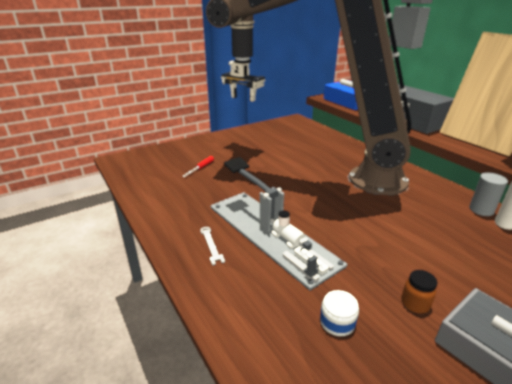

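View pics/top0.png

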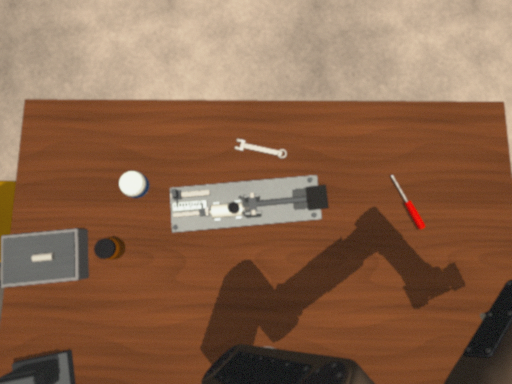

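```bash
cat > h.py <<'E'
import numpy as np, cv2
def cast(m,uv,z):
    R,_=cv2.Rodrigues(np.array(m["rvec"]));t=np.array(m["tvec"]).ravel()
    uv=np.atleast_2d(np.array(uv,float))
    K=np.array(m["camera_matrix"])
    d=(np.c_[uv,np.ones(len(uv))]@np.linalg.inv(K).T)@R
    c=-R.T@t
    return c+d*((z-c[2])/d[:,2])[:,None]
def proj(m,P):
    return cv2.projectPoints(np.atleast_2d(np.array(P,float)),np.array(m["rvec"]),np.array(m["tvec"]),np.array(m["camera_matrix"]),None)[0][:,0]
E
python3 - <<'E'
from plant import camera_model
from h import *
im=cv2.imread("pics/top0.png"); m=camera_model("top")
hsv=cv2.cvtColor(im,cv2.COLOR_BGR2HSV)
k=((hsv[...,1]<60)&(hsv[...,2]>90)).astype(np.uint8); k[:165]=0;k[245:]=0;k[:,:155]=0;k[:,340:]=0
k=cv2.morphologyEx(k,cv2.MORPH_CLOSE,np.ones((3,3)))
c=max(cv2.findContours(k,0,1)[0],key=cv2.contourArea)
rc=cv2.minAreaRect(cv2.convexHull(c)); b=cv2.boxPoints(rc); print(b)
P=cast(m,b,0.012); print(P, np.linalg.norm(P-np.roll(P,1,0),axis=1))
d=(hsv[...,2]<60).astype(np.uint8); d[:180]=0;d[215:]=0;d[:,:300]=0;d[:,335:]=0
c=max(cv2.findContours(d,0,1)[0],key=cv2.contourArea); rc=cv2.minAreaRect(c);print(rc); print("pad",cast(m,[rc[0]],.165),cast(m,cv2.boxPoints(rc),.165))
cv2.imwrite("pics/topc.png",cv2.resize(im[165:245,155:340],None,fx=4,fy=4,interpolation=cv2.INTER_CUBIC))
E
```

```text
[[167.61765 187.37143]
 [317.39624 173.9082 ]
 [321.4248  218.72586]
 [171.64621 232.18909]]
[[ 0.62938439  0.32455345  0.012     ]
 [ 0.67814643 -0.18082261  0.012     ]
 [ 0.52620656 -0.19112482  0.012     ]
 [ 0.47942963  0.30481051  0.012     ]] [0.15124885 0.50772306 0.15228874 0.49813646]
((316.239990234375, 197.1800079345703), (21.07178497314453, 19.091882705688477), 81.8698959350586)
pad [[ 0.57715662 -0.14967886  0.165     ]] [[ 0.60384334 -0.11816403  0.165     ]
 [ 0.61213938 -0.17372468  0.165     ]
 [ 0.55067104 -0.18095618  0.165     ]
 [ 0.54252968 -0.12587762  0.165     ]]
```

View pics/topc.png

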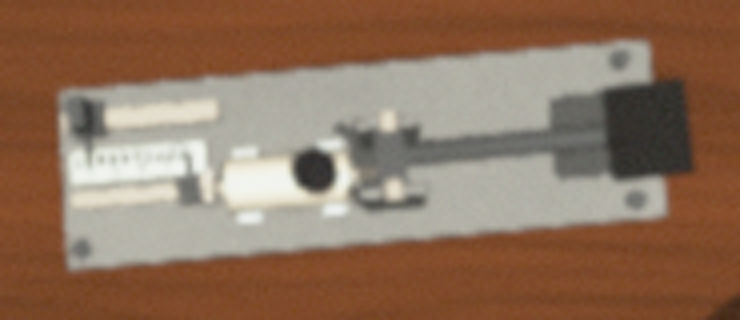

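The top view shows the unit with its pad at about (316,197) and the gauge at the left end, (175–210, 187–215). The heading is about 95.5°. The marker is at the far end, near (176,194). Plate and pad sizes match the given ones. I'll move over the pad with the gripper shut.

Emit:
{"name": "drive_tool", "arguments": {
  "increments": [
    [[-1, -0.49, 0.31, 0, 0], [-1, -0.97, 0.625, 0, 0], [-1, -0.97, 0.625, 0, 0]]
  ]
}}

```text
time_s: 0.48
tcp_pos: [0.3542, -0.4964, 0.2376]
eef_rot: [180.0, 0.0, -155.6]
contact_force: [-0.0, -0.8, -1.4]
gripper_width: 0.0631
gripper_force: 0.0
```

Emit:
{"name": "drive_tool", "arguments": {
  "increments": [
    [[-1, -0.49, 0.31, 0, 0], [-1, -0.97, 0.625, 0, 0], [-1, -0.97, 0.625, 0, 0]]
  ]
}}

```text
time_s: 0.85
tcp_pos: [0.4294, -0.3805, 0.2376]
eef_rot: [180.0, 0.0, -155.6]
contact_force: [0.1, -0.4, -0.6]
gripper_width: 0.0331
gripper_force: 0.0
```

Emit:
{"name": "drive_tool", "arguments": {
  "increments": [
    [[-1, -0.49, 0.31, 0, 0], [-1, -0.97, 0.625, 0, 0], [-1, -0.97, 0.625, 0, 0]]
  ]
}}

```text
time_s: 1.23
tcp_pos: [0.5047, -0.2647, 0.2373]
eef_rot: [180.0, -0.0, -155.6]
contact_force: [-0.1, -1.0, -0.2]
gripper_width: 0.0035
gripper_force: 0.0
```

Emit:
{"name": "drive_tool", "arguments": {
  "increments": [
    [[-1, -0.49, 0.31, 0, 0.026], [-1, -0.97, 0.625, 0, 0.052], [-1, -0.97, 0.625, 0, 0.052], [-1, -0.97, 0.625, 0, 0.052]]
  ]
}}

```text
time_s: 1.72
tcp_pos: [0.5786, -0.1505, 0.237]
eef_rot: [-180.0, -0.1, -174.3]
contact_force: [-1.3, -0.7, -0.4]
gripper_width: 0.0005
gripper_force: 0.0
```

Emit:
{"name": "drive_tool", "arguments": {
  "increments": [
    [[-1, 0, 0, 0.2, 0], [-1, 0, 0, 0.4, 0], [-1, 0, 0, 0.42, 0], [-1, 0, 0, 0.42, 0], [-1, 0, 0, 0.42, 0]]
  ]
}}

```text
time_s: 2.35
tcp_pos: [0.579, -0.1509, 0.1884]
eef_rot: [-180.0, 0.1, -174.5]
contact_force: [0.3, -0.5, -0.2]
gripper_width: 0.0004
gripper_force: 0.0
```

Run:
```python
from plant import r, capture, camera_model
from h import *
print(r.get_state()["contact_force"])
im=capture("scene")[:,:,::-1]; cv2.imwrite("pics/s1.png",cv2.resize(im[100:300,180:380],None,fx=3,fy=3,interpolation=cv2.INTER_CUBIC))
```

```text
[ 0.32614487 -0.45190642 -0.15850572]
```

View pics/s1.png

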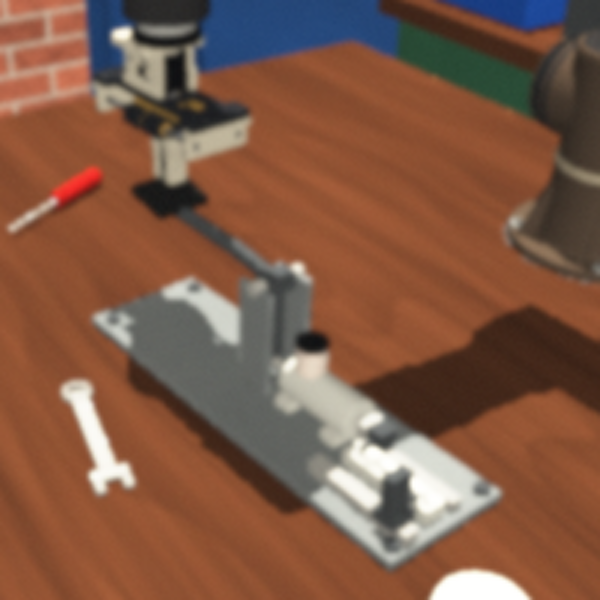

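The shut fingers are right above the pad centre, at about (172,185) in the crop. I'll press from here.

Emit:
{"name": "drive_tool", "arguments": {
  "increments": [
    [[-1, 0, 0, 0.05, 0], [-1, 0, 0, 0.1, 0], [-1, 0, 0, 0.14, 0], [-1, 0, 0, 0.14, 0]]
  ]
}}

```text
time_s: 2.9
tcp_pos: [0.5788, -0.1505, 0.1703]
eef_rot: [-180.0, 0.0, -174.4]
contact_force: [-0.1, -1.3, 2.5]
gripper_width: 0.0007
gripper_force: 1.5
```

Emit:
{"name": "drive_tool", "arguments": {
  "increments": [
    [[-1, 0, 0, 0.04, 0], [-1, 0, 0, 0.08, 0], [-1, 0, 0, 0.12, 0], [-1, 0, 0, 0.12, 0], [-1, 0, 0, 0.12, 0]]
  ]
}}

```text
time_s: 3.52
tcp_pos: [0.5786, -0.1502, 0.1559]
eef_rot: [180.0, -0.0, -174.4]
contact_force: [0.9, -1.4, 3.5]
gripper_width: 0.0005
gripper_force: 1.7
```

Emit:
{"name": "drive_tool", "arguments": {
  "increments": [
    [[-1, 0, 0, 0.02, 0], [-1, 0, 0, 0.04, 0], [-1, 0, 0, 0.04, 0]]
  ]
}}

```text
time_s: 3.9
tcp_pos: [0.5787, -0.1503, 0.151]
eef_rot: [180.0, 0.0, -174.4]
contact_force: [1.3, -2.1, 3.7]
gripper_width: 0.0001
gripper_force: 1.8
```

Emit:
{"name": "drive_tool", "arguments": {
  "increments": [
    [[-1, 0, 0, 0.02, 0], [-1, 0, 0, 0.04, 0], [-1, 0, 0, 0.04, 0]]
  ]
}}

```text
time_s: 4.28
tcp_pos: [0.5787, -0.1504, 0.1462]
eef_rot: [-180.0, 0.0, -174.4]
contact_force: [0.4, -2.9, 5.0]
gripper_width: 0.0004
gripper_force: 2.0
```

Emit:
{"name": "drive_tool", "arguments": {
  "increments": [
    [[-1, 0, 0, 0.017, 0], [-1, 0, 0, 0.034, 0], [-1, 0, 0, 0.034, 0]]
  ]
}}

```text
time_s: 4.65
tcp_pos: [0.5787, -0.1505, 0.1431]
eef_rot: [-180.0, 0.0, -174.4]
contact_force: [-0.7, -2.1, 10.9]
gripper_width: 0.0004
gripper_force: 5.3
```

Emit:
{"name": "drive_tool", "arguments": {
  "increments": [
    [[-1, 0, 0, 0.006, 0], [-1, 0, 0, 0.006, 0], [-1, 0, 0, 0.006, 0], [-1, 0, 0, 0.006, 0]]
  ]
}}

```text
time_s: 5.15
tcp_pos: [0.5788, -0.1504, 0.1427]
eef_rot: [-180.0, 0.0, -174.4]
contact_force: [-1.3, -0.8, 11.8]
gripper_width: 0.0008
gripper_force: 5.8
```

Firm at about 12 N. I'll hold briefly, then let it up slowly and rise clear.

Emit:
{"name": "drive_tool", "arguments": {
  "increments": [
    [[-1, 0, 0, 0, 0], [-1, 0, 0, 0, 0], [-1, 0, 0, 0, 0]]
  ]
}}

```text
time_s: 5.52
tcp_pos: [0.5788, -0.1505, 0.1427]
eef_rot: [-180.0, 0.0, -174.4]
contact_force: [-1.4, -1.3, 12.1]
gripper_width: 0.0004
gripper_force: 5.8
```

Emit:
{"name": "drive_tool", "arguments": {
  "increments": [
    [[-1, 0, 0, -0.06, 0], [-1, 0, 0, -0.13, 0], [-1, 0, 0, -0.2, 0], [-1, 0, 0, -0.27, 0], [-1, 0, 0, -0.34, 0]]
  ]
}}

```text
time_s: 6.15
tcp_pos: [0.578, -0.1501, 0.1824]
eef_rot: [180.0, -0.1, -174.4]
contact_force: [0.0, 0.7, 0.4]
gripper_width: 0.0005
gripper_force: 0.0
```

Emit:
{"name": "drive_tool", "arguments": {
  "increments": [
    [[-0.3, 0, 0, -0.4, 0], [-0.3, 0, 0, -0.75, 0], [-0.3, 0, 0, -0.75, 0]]
  ]
}}

```text
time_s: 6.52
tcp_pos: [0.5798, -0.1508, 0.2761]
eef_rot: [-179.9, 0.3, -174.4]
contact_force: [-0.3, -1.1, -0.9]
gripper_width: 0.0247
gripper_force: 0.0
```

Run:
```python
from plant import r, capture, camera_model
from h import *
print(r.get_state()["tcp_pos"])
im=capture("top")[:,:,::-1]; cv2.imwrite("pics/t2.png",im)
m=camera_model("wrist"); print(proj(m,[[.54,.24,.04],[.577,-.15,.165]]))
O=np.array([.559,.039]);u=np.array([-.096,.9954]);v=np.array([-.9954,-.096])
cv2.imwrite("pics/topc2.png",cv2.resize(im[180:240,160:250],None,fx=8,fy=8,interpolation=cv2.INTER_CUBIC))
```

```text
[ 0.57976205 -0.1507776   0.27605404]
[[564.0655341  158.58634699]
 [257.15461664 185.78372077]]
```

View pics/topc2.png

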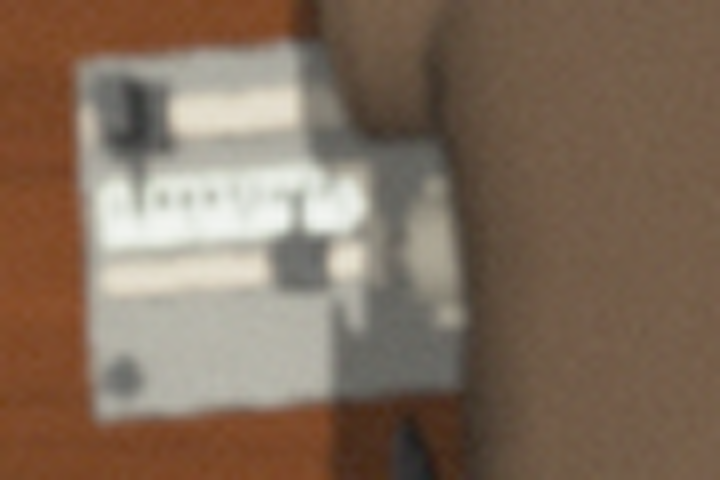

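The drag pointer has moved along its rail. Its finger is at crop (298,212) and the marker's finger at (140,195), which is near the far end. Next I'll work out their positions.

Run:
```python
from plant import r, capture, camera_model
from h import *
m=camera_model("top")
u=np.array([-.096,.9954]);v=np.array([-.9954,-.096]);O=np.array([.559,.039])
for n,p,z in(("mfing",(140,195),.037),("dfing",(298,212),.037),("mtop",(130,110),.08),("foot",(140,118),.04),("dblk",(300,262),.034)):
    P=cast(m,[[160+p[0]/8,180+p[1]/8]],z)[0]; d=P[:2]-O; print(n,P,d@u,d@v)
w=camera_model("wrist");R=cv2.Rodrigues(w["rvec"])[0];c=-R.T@np.array(w["tvec"]).ravel();print("wrist cam",c,R[2],R[0])
```

```text
mfing [0.56903741 0.28333092 0.037     ] 0.24224340155801372 -0.03344701034504059
dfing [0.56235721 0.21856328 0.037     ] 0.1784149923198435 -0.020579842111444164
mtop [0.59780584 0.27870519 0.08      ] 0.23487718386586404 -0.061639029606599866
foot [0.60040807 0.28387219 0.04      ] 0.2397706033264103 -0.06472531847494048
dblk [0.54215947 0.21764123 0.034     ] 0.17943616987273758 -0.000386494358109724
wrist cam [ 0.50108446 -0.15734152  0.4211762 ] [ 0.29111539  0.02735138 -0.95629689] [-9.66840210e-02  9.95314658e-01 -9.65160801e-04]
```

Emit:
{"name": "drive_tool", "arguments": {
  "increments": [
    [[-0.3, -0.06, 0.418, 0, 0], [-0.3, -0.12, 0.836, 0, 0], [-0.3, -0.12, 0.836, 0, 0]]
  ]
}}

```text
time_s: 6.95
tcp_pos: [0.5824, -0.0466, 0.2708]
eef_rot: [180.0, -0.2, -174.3]
contact_force: [-0.2, -0.7, -0.3]
gripper_width: 0.0306
gripper_force: 0.0
```

Emit:
{"name": "drive_tool", "arguments": {
  "increments": [
    [[-0.3, -0.06, 0.418, 0, 0], [-0.3, -0.12, 0.836, 0, 0], [-0.3, -0.12, 0.836, 0, 0]]
  ]
}}

```text
time_s: 7.32
tcp_pos: [0.5873, 0.0541, 0.2708]
eef_rot: [-180.0, -0.2, -174.3]
contact_force: [0.1, -0.1, 0.2]
gripper_width: 0.0306
gripper_force: 0.0
```

Emit:
{"name": "drive_tool", "arguments": {
  "increments": [
    [[-0.3, -0.06, 0.418, 0, 0], [-0.3, -0.12, 0.836, 0, 0], [-0.3, -0.12, 0.836, 0, 0]]
  ]
}}

```text
time_s: 7.7
tcp_pos: [0.5921, 0.1549, 0.2708]
eef_rot: [-180.0, -0.1, -174.3]
contact_force: [-0.0, 0.3, -0.2]
gripper_width: 0.0306
gripper_force: 0.0
```

Emit:
{"name": "drive_tool", "arguments": {
  "increments": [
    [[0.1, -0.06, 0.418, 0.25, 0], [0.1, -0.12, 0.836, 0.45, 0], [0.1, -0.12, 0.836, 0.45, 0], [0.1, -0.12, 0.836, 0.45, 0], [0.1, -0.12, 0.836, 0.45, 0]]
  ]
}}

```text
time_s: 8.32
tcp_pos: [0.5974, 0.2532, 0.219]
eef_rot: [180.0, 0.0, -174.5]
contact_force: [-0.7, 0.1, 0.6]
gripper_width: 0.0482
gripper_force: 0.0
```

Run:
```python
from plant import r, capture, camera_model
from h import *
import pickle
s=r.get_state(); m=camera_model("wrist"); im=capture("wrist")[:,:,::-1]
pickle.dump((s,m),open("w1.pkl","wb")); cv2.imwrite("pics/w1.png",im); print(s["tcp_pos"],s["eef_rot"],s["contact_force"])
```

```text
[0.5974264  0.25320373 0.21901083] [ 1.79988000e+02  3.76092017e-02 -1.74516781e+02] [-0.67849543  0.06983016  0.59661827]
```

View pics/w1.png

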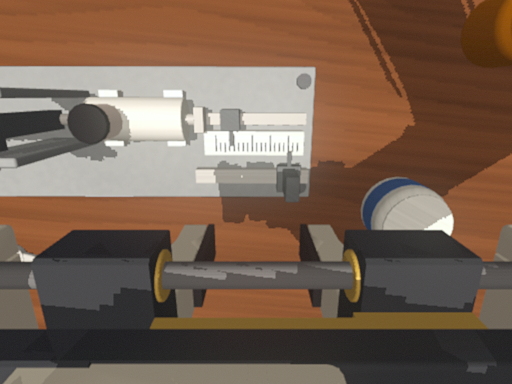

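The wrist view shows the drag pointer finger at about (231,141), the marker finger at (290,158), the marker tab at (291,185) and the tin on the right at (405,215). I'll take a closer crop.

Run:
```python
from h import *
im=cv2.imread("pics/w1.png")
cv2.imwrite("pics/w1c.png",cv2.resize(im[95:210,195:325],None,fx=5,fy=5,interpolation=cv2.INTER_CUBIC))
```

```text
(no output)
```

View pics/w1c.png

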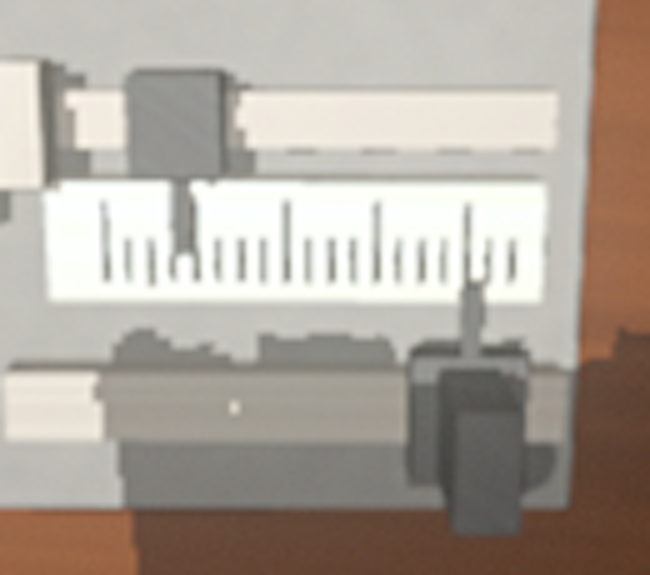

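Run:
```python
from h import *
import pickle
from plant import camera_model
s,m=pickle.load(open("w1.pkl","rb"))
c=lambda x,y:[195+(x+.5)/5-.5,95+(y+.5)/5-.5]
d,t,tab=cast(m,[c(184,250),c(473,285)],.037).tolist()+cast(m,[c(488,470)],.08).tolist()
d,t,tab=map(np.array,(d,t,tab))
E=cast(m,[c(455,405),c(520,405),c(522,532),c(455,532)],.08);print("tab size",np.linalg.norm(np.diff(E,axis=0),axis=1))
a=cast(m,[c(5,365),c(430,365)],.03);q=(a[1]-a[0]);print("u heading",np.degrees(np.arctan2(q[1],q[0])))
a=cast(m,[c(45,181),c(543,183)],.03);q=(a[1]-a[0]);print("scale",np.degrees(np.arctan2(q[1],q[0])),np.linalg.norm(q))
a=cast(m,[c(105,280),c(467,280)],.03);print("20 ticks?",np.linalg.norm(a[1]-a[0]))
u=np.array([-.096,.9954]);v=np.array([-.9954,-.096])
print(d,t,tab);e=(d-t)[:2];print("marker must go u",e@u,"v",e@v,"tab-tip u",(tab-t)[:2]@u,(tab-t)[:2]@v)
tm=camera_model("top");T=cast(tm,[[133,184]],.065)[0];print("tin",T,(T-tab)[:2]@u,(T-tab)[:2]@v)
y=np.radians(s["eef_rot"][2]);X=np.array([np.cos(y),np.sin(y)]);Y=np.array([np.sin(y),-np.cos(y)])
D=tab[:2]-s["tcp_pos"][:2];print("tool shift mm",D@X*1e3,D@Y*1e3)
```

```text
tab size [0.01269487 0.02631111 0.01342365]
u heading 95.49550328353133
scale 95.26244647708248 0.10941224157835606
20 ticks? 0.08104281011898255
[0.573277   0.22332064 0.037     ] [0.57488232 0.28698999 0.037     ] [0.60407134 0.28931684 0.08      ]
marker must go u -0.0632223582278485 v 0.007710193363406982 tab-tip u -0.00048600004645026475 -0.02927813004575692
tin [0.63104241 0.42250026 0.065     ] 0.12998155137482892 -0.03963260622297051
tool shift mm -10.065297079293181 35.31291374018125
```

Emit:
{"name": "drive_tool", "arguments": {
  "increments": [
    [[0.1, -0.084, 0.294, 0.2, 0], [0.1, -0.084, 0.294, 0.5, 0], [0.1, -0.084, 0.294, 0.5, 0], [0.1, -0.084, 0.294, 0.5, 0]]
  ]
}}

```text
time_s: 8.88
tcp_pos: [0.6045, 0.2903, 0.1601]
eef_rot: [180.0, 0.1, -174.5]
contact_force: [0.2, 0.3, 1.0]
gripper_width: 0.0482
gripper_force: 0.0
```

Emit:
{"name": "drive_tool", "arguments": {
  "increments": [
    [[0.1, 0, 0, 0.25, 0], [0.1, 0, 0, 0.5, 0], [0.1, 0, 0, 0.65, 0], [0.1, 0, 0, 0.78, 0], [0.1, 0, 0, 0.78, 0]]
  ]
}}

```text
time_s: 9.5
tcp_pos: [0.6035, 0.2904, 0.0643]
eef_rot: [-180.0, -0.1, -174.4]
contact_force: [0.1, -0.3, 0.1]
gripper_width: 0.048
gripper_force: 0.0
```

Emit:
{"name": "drive_tool", "arguments": {
  "increments": [
    [[-1, 0, 0, 0, 0], [-1, 0, 0, 0, 0], [-1, 0, 0, 0, 0], [-1, 0, 0, 0, 0], [-1, 0, 0, 0, 0]]
  ],
  "squeeze": 10
}}

```text
time_s: 10.12
tcp_pos: [0.6038, 0.2905, 0.0652]
eef_rot: [-180.0, 0.0, -174.4]
contact_force: [-0.1, -1.5, 3.6]
gripper_width: 0.014
gripper_force: 10.0
```

Gripped at 14 mm, which matches the tab's thickness. Now I'll slide it 63 mm.

Emit:
{"name": "drive_tool", "arguments": {
  "increments": [
    [[-1, 0, -0.06, 0, 0], [-1, 0, -0.13, 0, 0], [-1, 0, -0.2, 0, 0], [-1, 0, -0.26, 0, 0], [-1, 0, -0.26, 0, 0]]
  ]
}}

```text
time_s: 10.75
tcp_pos: [0.6069, 0.2584, 0.0651]
eef_rot: [-180.0, 0.0, -174.5]
contact_force: [-0.8, 0.0, 5.1]
gripper_width: 0.0141
gripper_force: 10.0
```

Emit:
{"name": "drive_tool", "arguments": {
  "increments": [
    [[-1, 0, -0.06, 0, 0], [-1, 0, -0.13, 0, 0], [-1, 0, -0.2, 0, 0], [-1, 0, -0.265, 0, 0], [-1, 0, -0.265, 0, 0]]
  ]
}}

```text
time_s: 11.38
tcp_pos: [0.6099, 0.2266, 0.0651]
eef_rot: [-180.0, -0.0, -174.5]
contact_force: [-1.8, -0.7, 5.8]
gripper_width: 0.0139
gripper_force: 10.0
```

Run:
```python
from plant import r, capture, camera_model
from h import *
import pickle
s=r.get_state(); m=camera_model("wrist"); im=capture("wrist")[:,:,::-1]
pickle.dump((s,m),open("w2.pkl","wb")); cv2.imwrite("pics/w2.png",im)
d=np.array([.5733,.2233,.037]); p=proj(m,d)[0]; print(s["tcp_pos"],s["contact_force"],p)
x,y=int(p[0])-65,int(p[1])-57; x=max(x,0);y=max(y,0);print(x,y)
cv2.imwrite("pics/w2c.png",cv2.resize(im[y:y+115,x:x+130],None,fx=5,fy=5,interpolation=cv2.INTER_CUBIC))
```

```text
[0.6098583  0.22661062 0.065139  ] [-1.83804616 -0.68979492  5.8087266 ] [256.51450111 168.01760735]
191 111
```

View pics/w2c.png

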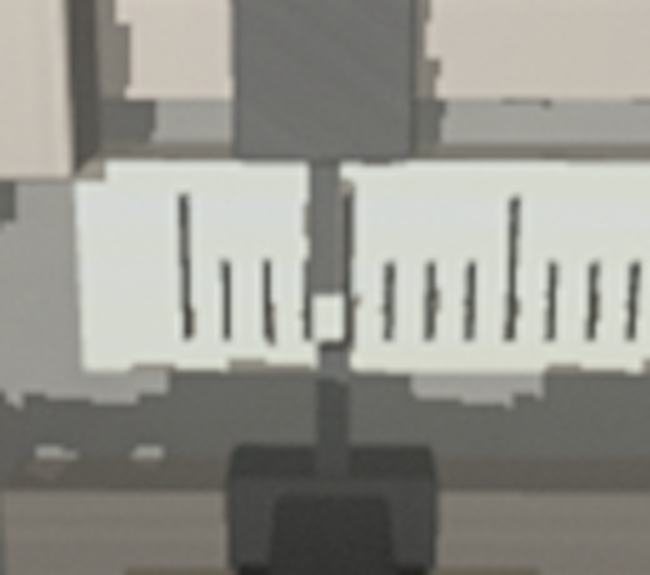

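Both pointers line up: drag tip at crop (326,293), marker tip at (332,345). They are within about 0.5 mm along the scale. I'll release and rise.

Emit:
{"name": "drive_tool", "arguments": {
  "increments": [
    [[-0.1, 0, 0, 0, 0], [-0.1, 0, 0, 0, 0], [-0.1, 0, 0, 0, 0], [-0.1, 0, 0, 0, 0]]
  ]
}}

```text
time_s: 11.92
tcp_pos: [0.6097, 0.2279, 0.0646]
eef_rot: [-180.0, -0.0, -174.4]
contact_force: [0.3, 0.3, 0.6]
gripper_width: 0.0389
gripper_force: 0.0
```

Emit:
{"name": "drive_tool", "arguments": {
  "increments": [
    [[-0.1, 0, 0, -0.15, 0], [-0.1, 0, 0, -0.4, 0], [-0.1, 0, 0, -0.7, 0], [-0.1, 0, 0, -0.9, 0], [-0.1, 0, 0, -0.9, 0]]
  ]
}}

```text
time_s: 12.55
tcp_pos: [0.6111, 0.2288, 0.1768]
eef_rot: [179.9, 0.3, -174.4]
contact_force: [-0.2, 0.3, -0.4]
gripper_width: 0.0396
gripper_force: 0.0
```

Run:
```python
from plant import r, capture, camera_model
from h import *
s=r.get_state(); m=camera_model("wrist"); im=capture("wrist")[:,:,::-1]
d=np.array([.5733,.2233,.037]); p=proj(m,d)[0]; print(s["tcp_pos"],p)
x,y=max(int(p[0])-65,0),max(int(p[1])-57,0)
cv2.imwrite("pics/w3c.png",cv2.resize(im[y:y+115,x:x+130],None,fx=5,fy=5,interpolation=cv2.INTER_CUBIC))
```

```text
[0.61107931 0.22878584 0.17680903] [254.24533107 138.89908161]
```

View pics/w3c.png

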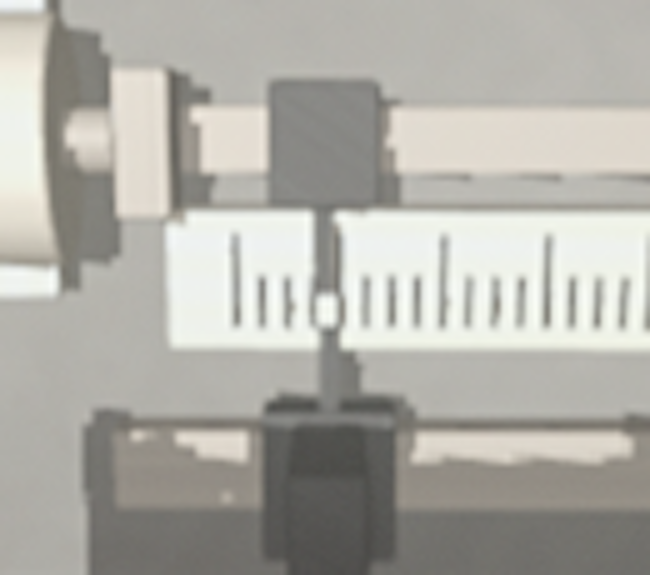

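The pointers are still level after release, at crop x of about 326 and 328. The pushrod is retracted and the arm is clear, so I'm handing in.

```bash
python3 -c "
from plant import job
print(job.close_job())"
```

```text
the job is handed in; nothing more can be done
None
```

I pressed the pedal to its firm point at about 12 N, held it, and let it back up. The marker now stands level with the drag pointer (within about 0.5 mm in the last wrist picture), the arm is clear, and the job is handed in; no verdict was returned.

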